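# Dress both test spindles with their collars and seat rings

## Task

Get the two test spindles ready for the next bowls: slide each aluminium axle collar down on to the base flange of the spindle it fits (large on the thick one, small on the slim one), then put the black rubber seat ring of the same size over the spindle on top of its collar, dished face up. Everything must lie flat and fully home; leave the jack in its cup and the chock where it is.

Things in the scene. Friction and masses are not known exactly. Their poses are not given: they have to be found in the camera images.
- spindle_large: The thicker upright stainless test spindle, fixed. Origin: underside centre on the bench, z up its axis. Flange 90 mm across, 12 mm high; 34 mm journal, the top 9 mm tapering to a 23 mm nose with a bayonet socket; top 50 mm above the bench. Seated undersides above the bench: large collar 12 mm (on the flange), large seat ring 38 mm (on the collar).
- spindle_small: The slimmer upright stainless test spindle, fixed. Origin: underside centre on the bench, z up its axis. Flange 72 mm across, 12 mm high; 20 mm journal, the top 8 mm tapering to a 13 mm nose with a bayonet socket; top 45 mm above the bench. Seated undersides above the bench: small collar 12 mm (on the flange), small seat ring 34 mm (on the collar).
- collar_large_mid (a point): Centre (half-way up, on the bore axis) of the large aluminium axle collar: a plain thick ring with a thin split, 60 mm outside, 40 mm bore, 26 mm high, about 110 g, lying flat and loose on the bench; z is its axis. It fits the thick spindle.
- collar_small_mid (a point): Centre (half-way up, on the bore axis) of the small aluminium axle collar: 42 mm outside, 26 mm bore, 22 mm high, about 55 g, with a thin split, lying flat and loose on the bench; z is its axis. It fits the slim spindle.
- seat_large_mid (a point): Centre (half-way up, on the bore axis) of the large black (hard) rubber seat ring on which a bowl rests: 64 mm outside, 40 mm bore, 18 mm high, about 40 g, its top face dished (a cone down from a thin rim to the bore), straight outer wall. It lies flat and loose on the bench, dished face up; z is its axis and points out of the dished face.
- seat_small_mid (a point): Centre (half-way up, on the bore axis) of the small black rubber seat ring: 46 mm outside, 26 mm bore, 16 mm high, about 20 g, dished top face, straight outer wall. It lies flat and loose on the bench, dished face up; z is its axis and points out of the dished face.
- jack_center (a point): Centre of the white nylon jack, a 64 mm ball that sits in a low black rubber cup (72 mm across, fixed to the bench); its top is 68 mm above the bench. Leave it in its cup.
- chock_mid (a point): Middle of the loose green rubber chock, a wedge 85 mm long (its x axis, high heel towards +x), 50 mm wide, 40 mm high at the heel; the point is 20 mm above the bench. Leave it where it is.
Things that resemble listed ones, but are neither listed nor needed, are in the scene too. Leave any blue or orange look-alike of the spindle_small alone.

How it is judged:
By the outcome, as a careful person would: the job done as asked, in the order asked, and still so for the second after the job is handed in, with the robot touching nothing.
It also fails if it takes over 96 s, if anything falls off the work surface, if the arm or the gripper's body presses on something with over 40 N, if the wrist force passes 120 N, or if a joint passes its speed limit or range.

## Robot

A 6-joint arm with a two-finger parallel gripper is mounted at the origin on the work surface. World frame = base frame: x ahead of the robot, y to its left, z up, the work surface at z = 0. Lengths are in m, angles in degrees, forces in N, time in s.
With the tool pointing down it reaches from about 0.35 to 0.875 m from the base axis. Payload 15.5 kg.
Tool frame: the origin (TCP) lies between the finger pads; the fingertips stand 17 mm ahead of it and the grasp point (between the pads) lies 2 mm behind it; x points along the fingers, z is the direction in which the jaws open and shut, and the axes are right-handed (so a half turn about x gives the same grasp; the last joint's range is limited). The gripper opens to 85 mm and grips with 20 to 120 N. Pads are 22 mm wide; open, the fingers measure 114 mm over their backs; the gripper's body (76 mm by 85 mm) begins 54 mm behind the grasp point. The pads swing forward as they close: fully open they stand 13 mm farther back than shut.
Start: joints at [62.882, 28.281, 77.091, -0, 74.628, -5.472], TCP at [0.231, 0.581, 0.214] pointing down, gripper open.
Joint ranges: [-166.48, 166.48], [-47.26, 123.95], [12.59, 153.08], [-70.14, 250.14], [6.76, 159.57], [-176.63, 176.63]. Speed limits (degrees/s): [108.29, 108.29, 147.25, 172.46, 172.46, 172.46].

## Interface

Orientations are given as a 3x3 rotation matrix whose columns are the frame's x, y, z axes.
In Python, from plant import r gives the robot as it stands. The module is installed in compiled form; this text tells all that it offers. Calls block until the motion is done:
- r.move_to(position, orientation): joint-space move of the TCP to a pose.
- r.movel(position, speed=0.15, rot=None): straight line of the TCP; rot=None keeps the orientation; speed is the mean speed in m/s.
- r.move_j(angles): joint-space move.
- r.move_gripper(opening, force=None): finger opening in m; force is the grip in N (None keeps the last); returns when the fingers have stopped.
- r.dwell(seconds).
- r.inverse_kinematics(position, orientation): joint angles nearest the present ones, or None.
- r.snapshot(name): name is "side" or "top"; returns the picture (384x512x3 uint8, red, green, blue); there is no depth.
- r.camera_info(name): a dict with "vertical_fov" (degrees; the focal length in pixels is half the picture's height over the tangent of half this angle, whatever the lens; pixels are square), "cx", "cy" (the principal point, pixels), "R" (3x3) and "t" (3): a world point X has camera coordinates R X + t. Camera axes: x right, y down, z forward; pixel columns grow to the right and rows downward; lengths in m; the calibration is good to about 2 mm. A picture is of the moment at which its call begins. camera_info takes no time and is no camera call.
A pose or a line that the arm cannot do raises r.PlanningError and nothing moves.
- r.close_job(): hands the job in, once; it reports no verdict.
Readings, each from a call of its own:
- r.current_t(): time.
- r.current_qpos(): joint angles.
- r.current_joint_vel(): joint speeds.
- r.current_effort(): joint torques, N m.
- r.current_ee_pos(): TCP position.
- r.current_eef_rot(): TCP orientation.
- r.current_contact_force(): force on the tool from outside, world axes, zero at the start.
- r.current_ft_torque(): the same for the moment, N m.
- r.current_width(): finger opening in m.
Only numpy, scipy, OpenCV 4.12 (cv2) and the standard library are available. Lean on these libraries where they do the work, as an engineer would, in place of code of your own. Each camera call takes 0.05 s, during which the arm holds its last target. There are 200 camera calls.

## Working session

There is one attempt and no reset: what is moved stays moved. The work goes in short steps, each a Python script; the robot and the scene stay as the last script left them, time stands still between calls to the robot, and variables do not carry over. Pictures are saved under pics/ and viewed, on a budget of 14 in all, crops included, one or two more only if the job needs it, and the job is handed in when it is done.

```bash
mkdir -p pics; python3 - <<'E'
from plant import r
import cv2
for n in("top","side"):
    i=r.snapshot(n); cv2.imwrite(f"pics/{n}0.png",i[:,:,::-1]); c=r.camera_info(n); print(n,c)
print(r.current_t())
E
```

```text
top {'vertical_fov': 57.98562342626845, 'cx': 254.70544422188325, 'cy': 190.64091323625286, 'R': array([[-0.0069234 , -0.99955337, -0.02907102],
       [-0.98956333,  0.01103287, -0.14367567],
       [ 0.14393223,  0.02777289, -0.98919775]]), 't': array([0.07565264, 0.6051497 , 0.78503149])}
side {'vertical_fov': 53.01761530348839, 'cx': 256.65645581151995, 'cy': 189.16318573028278, 'R': array([[-0.94145955, -0.33701485,  0.00865497],
       [-0.26474721,  0.72319637, -0.63788395],
       [ 0.20871712, -0.60283331, -0.77008387]]), 't': array([0.57173889, 0.16001692, 0.97508994])}
0.1
```

View pics/top0.png

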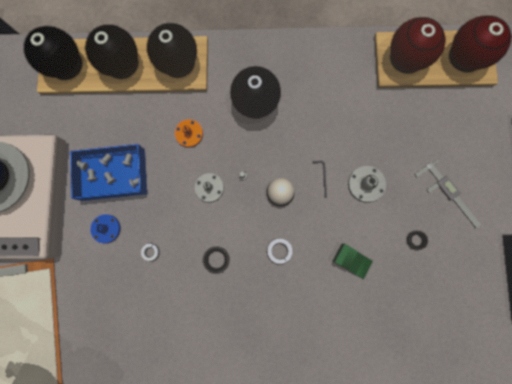

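View pics/side0.png

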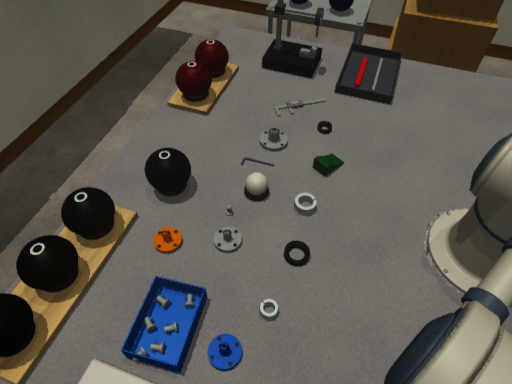

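Candidates in the top view:
- **Grey spindles:** (368,183) is the large one. (209,187) is the slim one. The orange (188,133) and blue (105,229) ones are look-alikes to leave alone.
- **White/aluminium rings:** (280,251) is the large collar and (149,252) the small one.
- **Black rings:** (216,260) is the large seat and (417,240) the small one.

I'll measure these in both views, checking the widths.

```bash
cat >h.py <<'E'
import numpy as np, cv2
from plant import r
def cam(n):
    c=r.camera_info(n); return c, 192/np.tan(np.radians(c["vertical_fov"]/2))
def ray(n,uv):
    c,f=cam(n); d=c["R"].T@np.array([(uv[0]-c["cx"])/f,(uv[1]-c["cy"])/f,1]); return -c["R"].T@c["t"],d
def onplane(n,uv,z):
    o,d=ray(n,uv); return o+d*(z-o[2])/d[2]
def proj(n,X):
    c,f=cam(n); p=c["R"]@np.array(X)+c["t"]; return f*p[0]/p[2]+c["cx"],f*p[1]/p[2]+c["cy"]
def blob(img,uv,rad,sign,thr):
    """filled outer contour nearest uv of pixels brighter(+)/darker(-) than the local bench"""
    g=cv2.cvtColor(img,cv2.COLOR_RGB2GRAY).astype(float)
    x,y=int(uv[0])-rad,int(uv[1])-rad; w=g[y:y+2*rad,x:x+2*rad]
    m=((w-np.median(w))*sign>thr).astype(np.uint8)
    cs,_=cv2.findContours(m,cv2.RETR_EXTERNAL,cv2.CHAIN_APPROX_NONE)
    c=max(cs,key=cv2.contourArea)+np.array([[x,y]])
    return c,cv2.fitEllipse(c)
def down(a=0):  # tool down, jaws along world x turned by a degrees
    a=np.radians(a); z=np.array([np.cos(a),np.sin(a),0]); x=np.array([0,0,-1.]); return np.column_stack([x,np.cross(z,x),z])
E
cat >m.py <<'E'
from h import *
T={"spl":((368,183),(273,139),1,.006,14),"sps":((209,187),(228,239),1,.006,14),"cl":((280,251),(305,203),1,.013,30),"cs":((149,252),(269,309),1,.011,30),
"sl":((216,260),(297,253),-1,.009,30),"ss":((417,240),(325,127),-1,.008,30)}
for n,k in(("top",0),("side",1)):
    im=r.snapshot(n); big=cv2.resize(im,None,fx=4,fy=4,interpolation=cv2.INTER_CUBIC); tiles=[]
    for key,v in T.items():
        c,e=blob(im,v[k],22 if k==0 or key!="spl" else 20,v[2],v[4]); P=onplane(n,e[0],v[3])
        print(n,key,np.round(e[0],1),np.round(e[1],1),"mm",np.round(P*1000,1))
        cv2.polylines(big,[c*4+2],True,(255,0,0),1); cv2.circle(big,tuple(int(q*4+2) for q in e[0]),2,(0,255,0),-1)
        x,y=[int(q*4) for q in v[k]]; tiles.append(big[max(y-92,0):y+92,x-92:x+92])
    cv2.imwrite(f"pics/{n}_crop.png",np.vstack([np.hstack(tiles[:3]),np.hstack(tiles[3:])])[:,:,::-1])
print(r.current_eef_rot().round(2))
E
python3 m.py
```

```text
top spl [367.2 183.1] [32.2 33.9] mm [ 627.3 -209.4    6. ]
top sps [208.5 186.6] [25.3 26.3] mm [623.1 187.7   6. ]
top cl [279.6 250.5] [23.6 23.7] mm [463.2  11.8  13. ]
top cs [148.6 251.9] [14.3 15. ] mm [461.9 332.6  11. ]
top sl [215.8 259.7] [25.9 26.5] mm [442.  167.2   9. ]
top ss [416.6 240. ] [19.2 21.4] mm [ 486.  -319.7    8. ]
side spl [273.7 144.7] [ 3.2 13. ] mm [ 616.3 -183.5    6. ]
side sps [227.1 237.9] [18.5 24.4] mm [621.9 184.9   6. ]
side cl [305.2 200.7] [15.1 19.3] mm [464.    4.1  13. ]
side cs [268.6 307. ] [16.7 17.5] mm [462.5 324.9  11. ]
side sl [296.7 253.5] [25.2 27.1] mm [441.  169.4   9. ]
side ss [324.2 127.4] [13.1 14.8] mm [ 485.6 -316.4    8. ]
[[-0.   -0.93  0.37]
 [-0.    0.37  0.93]
 [-1.    0.   -0.  ]]
```

View pics/top_crop.png

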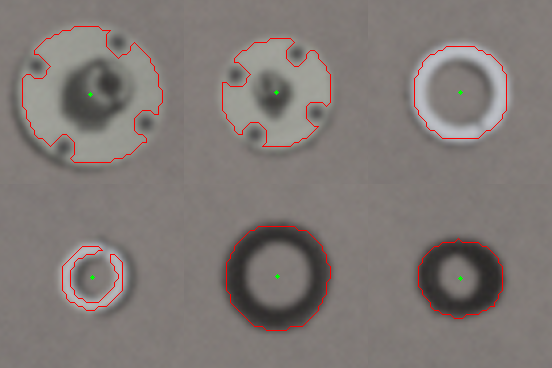

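View pics/side_crop.png

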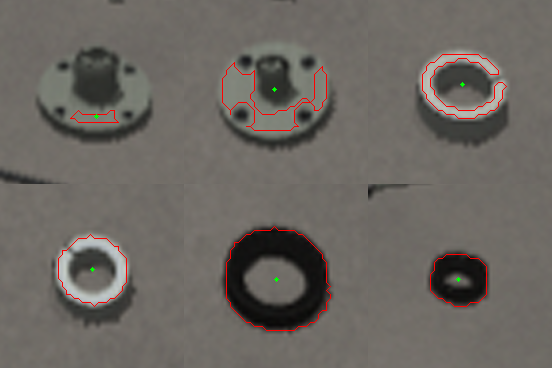

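The choices hold up: both grey spindles show four-hole flanges, both bright rings show a split, and the black rings' widths match. The bright masks cover the top faces, so I'll recompute those at top-face height.

```bash
python3 - <<'E'
from h import *
t={"spl":((367.2,183.1),None,.012),"sps":((208.5,186.6),(227.1,237.9),.012),"cl":((279.6,250.5),(305.2,200.7),.026),"cs":((148.6,251.9),(268.6,307),.022)}
im=r.snapshot("top")
for k,v in t.items():
    print(k,*[(onplane(n,u,v[2])*1000).round(1) for n,u in zip(("top","side"),v[:2]) if u])
    if k[0]=="s":
        c,_=blob(im,v[0],22,1,14); e=cv2.fitEllipse(cv2.convexHull(c)); print("hull",e[:2],(onplane("top",e[0],.012)*1000).round(1))
# bolt holes in the side view pick the flange centre of the large spindle: mid of opposite holes (crop px/4)
for h in(((64,67),(130,69)),((60,112),(131,114))): pass
s=np.array([(64,67),(131,114)]).mean(0); s2=np.array([(130,69),(60,112)]).mean(0)
for q in(s,s2): print("side holes",(onplane("side",(q-2)/4+np.array([273-23,139-23]),.012)*1000).round(1))
for p in((.627,-.209,0.1),(.623,.187,.1),(.463,.01,.1),(.462,.33,.1),(.442,.168,.1),(.486,-.318,.1)):
    print([None if (q:=r.inverse_kinematics(np.array(p),down(a))) is None else np.round(q[[0,3,4,5]]) for a in(0,90,180)])
E
```

```text
spl [ 626.3 -207.6   12. ]
hull ((367.2868347167969, 183.06124877929688), (33.99788284301758, 36.189456939697266)) [ 626.4 -207.8   12. ]
sps [622.1 186.8  12. ] [620.1 188.2  12. ]
hull ((208.49891662597656, 186.55535888671875), (27.20585060119629, 28.366519927978516)) [622.2 186.8  12. ]
cl [463.6  12.3  26. ] [462.7  14.3  26. ]
cs [462.1 328.9  22. ] [461.4 329.3  22. ]
side holes [ 623.2 -206.2   12. ]
side holes [ 625.1 -205.5   12. ]
[array([-24.,  -0.,  64., -24.]), array([ -24.,   -0.,   64., -114.]), array([-24.,  -0.,  64., 156.])]
[array([11., -0., 63., 11.]), array([ 11.,  -0.,  63., -79.]), array([  11.,   -0.,   63., -169.])]
[array([-6., -0., 48., -6.]), array([ -6.,  -0.,  48., -96.]), array([ -6.,  -0.,  48., 174.])]
[array([30., -0., 56., 30.]), array([ 30.,  -0.,  56., -60.]), array([  30.,   -0.,   56., -150.])]
[array([14., -0., 49., 14.]), array([ 14.,  -0.,  49., -76.]), array([  14.,   -0.,   49., -166.])]
[array([-39.,  -0.,  57., -39.]), array([ -39.,   -0.,   57., -129.]), array([-39.,  -0.,  57., 141.])]
```

```bash
cat >>h.py <<'E'
SPL=np.array([.6253,-.2068]); SPS=np.array([.6212,.1874])
def F(): return np.round(r.current_contact_force(),1)
def go(xy,z,a): r.move_to(np.array([*xy,z]),down(a))
def pick(xy,z,w,grip=30,a=0):
    """grasp crosswise first (centres the ring on that axis), then along a"""
    r.move_gripper(min(.085,w+.018)); go(xy,.09,a+90)
    r.movel(np.array([*xy,z]),.12); f0=F(); r.move_gripper(w-.008,20); w1=r.current_width()
    r.move_gripper(min(.085,w+.018)); r.movel(np.array([*xy,.06]),.15); go(xy,.06,a); r.movel(np.array([*xy,z]),.12)
    r.move_gripper(w-.008,grip); print("pick f",f0,"widths",w1,r.current_width(),"t",r.current_t())
    r.movel(np.array([*xy,.12]),.15); print("lifted",r.current_width(),F())
def place(xy,ztop,zfin,w,a=0,n=5):
    go(xy,max(ztop,.12),a); r.movel(np.array([*xy,ztop]),.15); base=F()
    for z in np.linspace(ztop,zfin,n+1)[1:]:
        r.movel(np.array([*xy,z]),.05); f=F()-base; print(round(z,4),f.round(1))
        if np.linalg.norm(f)>12: print("STOP"); return False
    return True
def free(xy,w,z=.13):
    r.move_gripper(w+.014); r.movel(np.array([*xy,z]),.15); print("t",r.current_t())
E
python3 - <<'E'
from h import *
print(onplane("side",(273.5,129.25),.05).round(4),onplane("top",(370.75,179.5),.05).round(4))
pick(np.array([.4631,.0133]),.024,.060)
cv2.imwrite("pics/p1.png",r.snapshot("side")[100:300,180:440,::-1].repeat(3,0).repeat(3,1))
E
```

```text
[ 0.6256 -0.2043  0.05  ] [ 0.6286 -0.205   0.05  ]
pick f [0.1 0.7 0. ] widths 0.052121338094208866 0.05230878866019251 t 6.8583
lifted 0.05209454444038283 [-0.3 -0.8 -0.8]
```

View pics/p1.png

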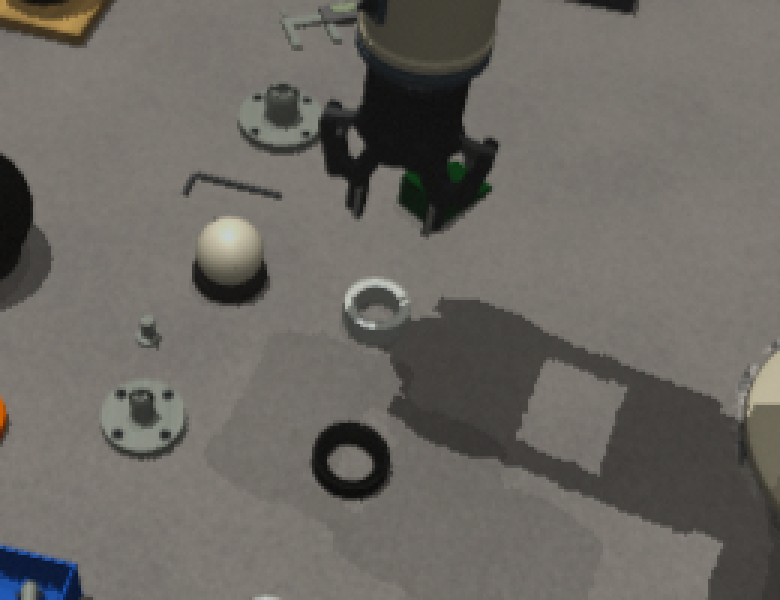

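The grasp missed: the collar is still at (305,201) in the side view, unmoved, and the fingers closed all the way to their 52 mm target. I'll check where the TCP projects.

```bash
python3 - <<'E'
from h import *
p=r.current_ee_pos(); print(p,r.current_eef_rot().round(3),r.current_qpos().round(1))
for z in(0,.017,-.017): print([np.round((np.array(proj("side",p+np.array([dx,0,-z])))-[180,100])*3) for dx in(-.026,.026)])
cv2.imwrite("pics/t1.png",r.snapshot("top")[130:330,180:440,::-1].repeat(3,0).repeat(3,1))
for dx in(-.026,.026): print(np.round((np.array(proj("top",p+np.array([dx,0,-.01])))-[180,130])*3))
E
```

```text
[0.46254038 0.01336114 0.1191863 ] [[-0.001 -0.     1.   ]
 [ 0.     1.     0.   ]
 [-1.     0.    -0.001]] [ -5.7  23.2 105.8  -0.   51.   -5.7]
[array([418., 241.]), array([358., 225.])]
[array([415., 254.]), array([356., 239.])]
[array([421., 228.]), array([360., 212.])]
[303. 403.]
[302. 330.]
```

View pics/t1.png

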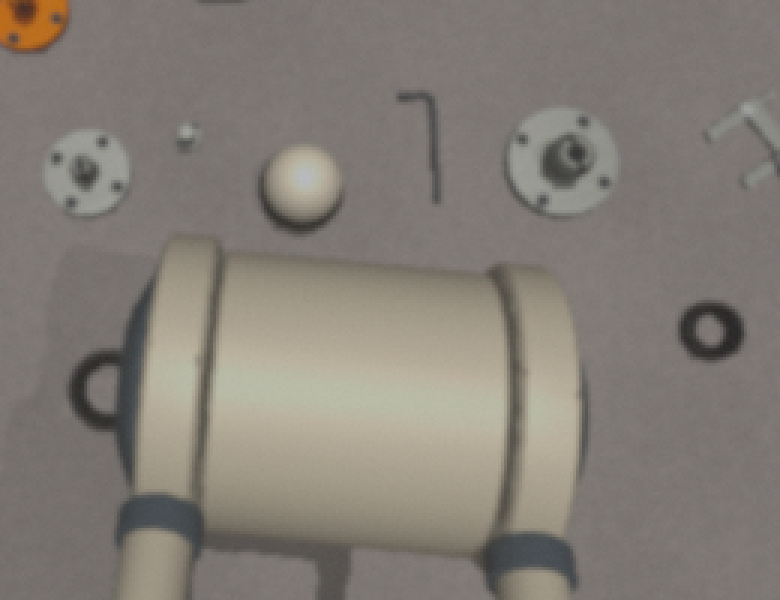

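The tips look about 25 mm higher than the stated geometry suggests. I'll lower around the collar with the gripper open, watching the force, and look.

```bash
python3 - <<'E'
from h import *
xy=[.4631,.0133]
r.move_gripper(.078); r.movel(np.array([*xy,.024]),.15); print(r.current_ee_pos().round(4),r.current_width())
im=r.snapshot("side")[140:260,240:380]; a=cv2.resize(im,None,fx=2.8,fy=2.8)
for z in(.021,.018,.015,.012):
    r.movel(np.array([*xy,z]),.05); f=F(); print(z,r.current_ee_pos().round(4),f)
    if abs(f[2])>5: break
b=cv2.resize(r.snapshot("side")[140:260,240:380],None,fx=2.8,fy=2.8)
for dx in(-.039,.039): print(np.round((np.array(proj("side",r.current_ee_pos()+np.array([dx,0,0])))-[240,140])*2.8))
cv2.imwrite("pics/p2.png",np.hstack([a,b])[:,:,::-1])
E
```

```text
[0.4634 0.0133 0.0245] 0.07798344789608976
0.021 [0.4633 0.0133 0.0213] [ 0.1 -0.5  0.1]
0.018 [0.463  0.0133 0.0179] [-0.3  0.4  0.9]
0.015 [0.463  0.0133 0.0148] [-0.   0.1  0.1]
0.012 [0.463  0.0133 0.0118] [-0.1  0.4 -1. ]
[220. 189.]
[143. 167.]
```

View pics/p2.png

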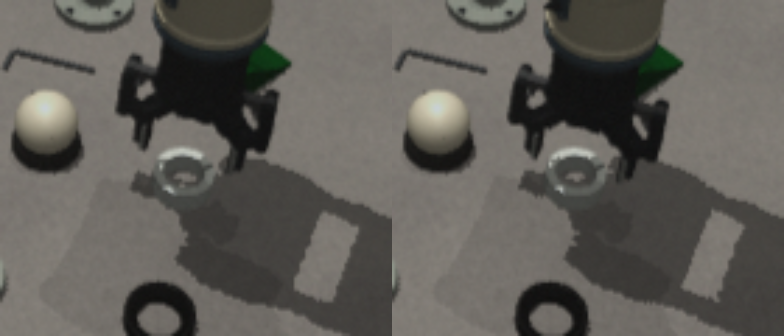

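The finger ends are still clearly above the collar's top at TCP z = 12 mm, so they sit well above the stated position. I'll keep lowering under force control.

```bash
python3 - <<'E'
from h import *
xy=[.4631,.0133]
try:
  for z in np.arange(.009,-.022,-.003):
    r.movel(np.array([*xy,z]),.05); f=F(); print(round(z,3),r.current_ee_pos()[2].round(4),f)
    if np.abs(f).max()>4: break
except r.PlanningError as e: print(e)
cv2.imwrite("pics/p3.png",cv2.resize(r.snapshot("side")[140:260,240:380],None,fx=4,fy=4)[:,:,::-1])
print(r.current_t())
E
```

```text
0.009 0.0088 [ 0.2 -0.5 -0.2]
0.006 0.0058 [ 0.6 -1.2 -0.5]
0.003 0.0028 [ 0.9 -1.4  0.1]
-0.0 -0.0002 [ 0.1  0.2 -0.5]
-0.003 -0.0032 [0.1 0.  0.4]
-0.006 -0.0062 [ 0.1 -0.2 -0.4]
-0.009 -0.0092 [ 1.2 -0.1  0.4]
-0.012 -0.0122 [ 0.7 -0.1 -0.1]
-0.015 -0.0152 [0.1 1.  0.5]
-0.018 -0.0182 [ 0.3 -0.  -0.3]
-0.021 -0.0212 [-0.1 -0.7 -0.9]
12.8167
```

View pics/p3.png

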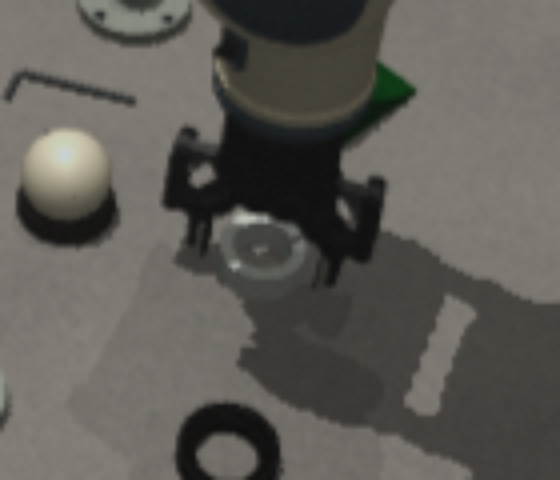

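```bash
python3 - <<'E'
from h import *
for n,px,x in(("L",(290,202.8),.463+.045),("R",(322,211),.463-.045)):
    # intersect ray with plane x = const of the finger
    o,d=ray("side",px); print(n,(o+d*(x-o[0])/d[0]).round(4), [np.round(proj("side",(x,.0133,z)),1) for z in(0,.01,.02,.03)])
xy=[.4631,.0133]
for z in np.arange(-.0225,-.05,-.0015):
    r.movel(np.array([*xy,z]),.05); f=F()
    if np.abs(f).max()>4: break
print(round(z,4),r.current_ee_pos().round(4),f)
E
```

```text
L [ 0.508  -0.009  -0.0319] [array([288.6, 201.8]), array([288.8, 199.6]), array([289.1, 197.3]), array([289.4, 195. ])]
R [ 0.418  -0.0821 -0.1229] [array([320.1, 210.7]), array([320.6, 208.5]), array([321.1, 206.3]), array([321.6, 204. ])]
-0.0285 [ 0.4632  0.0133 -0.0275] [-4.3  0.2 33.7]
```

The tips touched the bench with the TCP reading about −27 mm at 78 mm opening, so the stated tool length is about 33 mm too long. I'll use this measured contact height from here.

```bash
cat >>h.py <<'E'
def zt(w,tip):  # reported TCP z that puts the tips at height tip with opening w (bench touch: -27 mm at 78 mm)
    ret=lambda d:.076-np.sqrt(.076**2-(d/2)**2)
    return tip-.027+ret(.078)-ret(w)
def pick(xy,w,h,grip=30,a=0):
    z=zt(w,.003); r.move_gripper(min(.085,w+.018)); 
    go(xy,.05,a+90); r.movel(np.array([*xy,z]),.12); f0=F(); r.move_gripper(w-.008,20); w1=r.current_width()
    r.move_gripper(min(.085,w+.018)); r.movel(np.array([*xy,.02]),.15); go(xy,.02,a); r.movel(np.array([*xy,z]),.12)
    r.move_gripper(w-.008,grip); print("pick f",f0,"widths",w1,r.current_width(),"t",r.current_t())
    r.movel(np.array([*xy,.09]),.15); print("lifted",r.current_width(),F(),r.current_ee_pos().round(4))
E
python3 - <<'E'
from h import *
r.movel(np.array([.4631,.0133,.02]),.15)
pick(np.array([.4631,.0133]),.060,.026)
if r.current_width()>.057:
    go(SPL,.09,0); r.movel(np.array([*SPL,zt(.06,.056)]),.15)   # collar underside 53 mm, above the nose
    print(r.current_ee_pos().round(4),F(),r.current_t())
a=cv2.resize(r.snapshot("side")[100:200,220:340],None,fx=5,fy=5); cv2.imwrite("pics/p4.png",a[:,:,::-1])
E
```

```text
pick f [ 0.7  0.3 -0.3] widths 0.05982000382352269 0.05885359059148526 t 20.2417
lifted 0.05858273046275126 [ 0.3 -0.1 -1.3] [0.4627 0.0133 0.0896]
[ 0.6254 -0.2062  0.0341] [-0.1  1.  -0.5] 22.7083
```

View pics/p4.png

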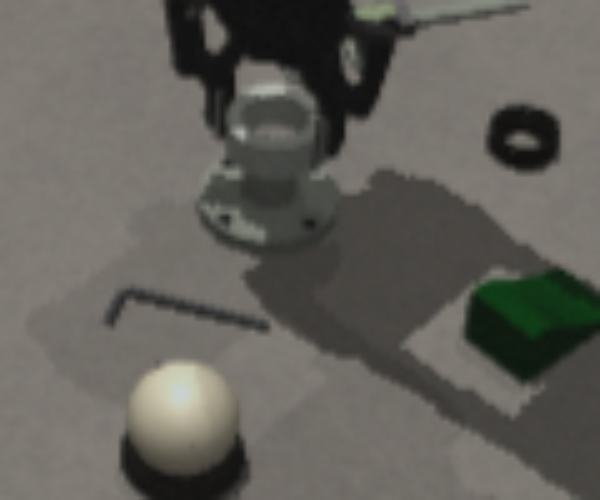

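The collar is held level over the spindle, with its axis at crop x ≈ 270, in line with the journal. Lowering under force checks.

```bash
python3 - <<'E'
from h import *
ok=place(SPL,zt(.06,.056),zt(.06,.0155),.06,n=6)
a=cv2.resize(r.snapshot("side")[100:180,225:325],None,fx=4,fy=4)
if ok: free(SPL,.06,.09); print(F())
b=cv2.resize(r.snapshot("side")[100:180,225:325],None,fx=4,fy=4)
cv2.imwrite("pics/p5.png",np.hstack([a,b])[:,:,::-1])
E
```

```text
0.0268 [ 1.1  0.9 -1.6]
0.0201 [ 0.6  1.4 -0.3]
0.0133 [ 0.6  2.  -0.7]
0.0066 [0.8 1.2 0.1]
-0.0002 [ 1.7 -0.1  0.4]
-0.0069 [1.2 0.3 2.9]
t 26.775
[-0.6 -0.2 -0.1]
```

View pics/p5.png

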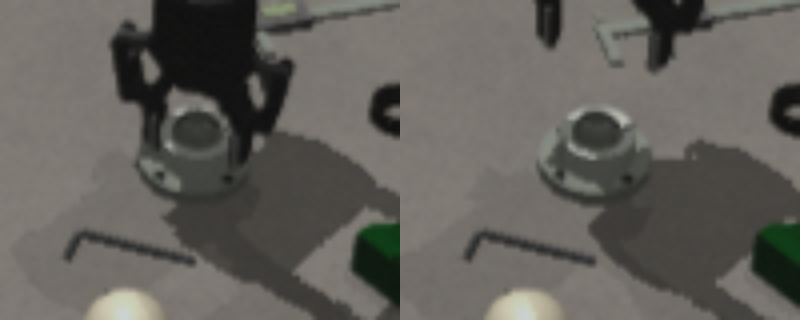

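The large collar lies flat on the flange. Next is the large seat ring, then the small collar.

```bash
cat >>h.py <<'E'
def job(src,w,h,dst,top,und,a=0,name="x"):
    pick(np.array(src),w,h,a=a)
    if r.current_width()<w-.005: print("MISSED"); return False
    ok=place(dst,zt(w,top+.006),zt(w,und+.0035),w,a=a)
    if ok: free(dst,w,.09)
    return ok
E
python3 - <<'E'
from h import *
if job((.4415,.1683),.064,.018,SPL,.050,.038):
    job((.4618,.3291),.042,.022,SPS,.045,.012)
im=r.snapshot("side")
a=cv2.resize(im[100:180,225:325],None,fx=4,fy=4); b=cv2.resize(im[195:275,180:280],None,fx=4,fy=4)
cv2.imwrite("pics/p6.png",np.hstack([a,b])[:,:,::-1])
E
```

```text
pick f [0.2 0.2 0.3] widths 0.06353183558833507 0.06338628054512299 t 32.675
lifted 0.06275542888808575 [-0.9 -0.6 -0.7] [0.4412 0.1682 0.0896]
0.0298 [-0.7  0.4  0. ]
0.0269 [-1.2 -0.4 -0.1]
0.024 [-0.3  1.2 -0.2]
0.0211 [-1.4  0.  -0.5]
0.0182 [-2.5 -0.1 10.5]
t 38.0167
pick f [-0.   0.5  0.5] widths 0.0409276035350636 0.041294102408033675 t 44.2833
lifted 0.041390104182798836 [-0.   0.3 -1. ] [0.4614 0.3289 0.0894]
0.0247 [ 0.9 -0.5  0. ]
0.0176 [ 0.5 -0.  -0.5]
0.0105 [ 0.5 -0.  -1.2]
0.0034 [ 0.  -0.4 -0.8]
-0.0037 [ 1.5 -0.2  1.7]
t 49.275
```

View pics/p6.png

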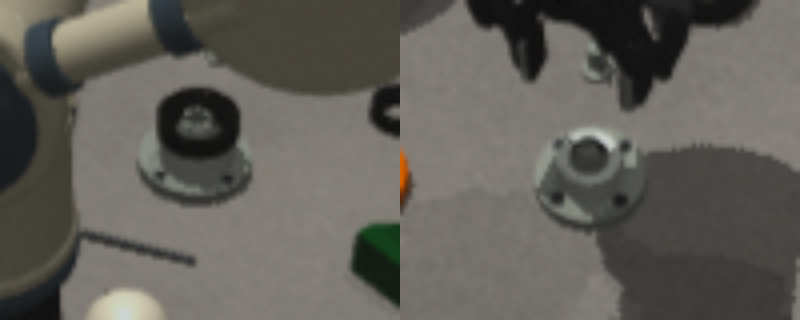

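The large seat sits flat on its collar with the nose visible inside, and the small collar is flat on its flange. Next is the small seat.

```bash
python3 - <<'E'
from h import *
job((.4858,-.318),.046,.016,SPS,.045,.034)
r.move_j([62.9,28.3,77,0,74.6,-5.5]); print(r.current_t(),F())
im=r.snapshot("side"); t=r.snapshot("top")
c=lambda i,y,x:cv2.resize(i[y:y+70,x:x+95],None,fx=4,fy=4,interpolation=cv2.INTER_CUBIC)
cv2.imwrite("pics/p7.png",np.vstack([np.hstack([c(im,105,225),c(im,200,180)]),np.hstack([c(t,148,320),c(t,152,161)])])[:,:,::-1])
cv2.imwrite("pics/s7.png",im[:,:,::-1])
E
```

```text
pick f [ 0.3 -0.7 -0.1] widths 0.04488303788180653 0.04506710594770527 t 55.7167
lifted 0.04476494302254416 [-0.6 -0.2 -0.5] [ 0.4855 -0.3177  0.0894]
0.0285 [-0.4  0.   0.4]
0.0258 [ 1.3 -0.1 -0.1]
0.0231 [-0.3  0.3  0.1]
0.0204 [ 1.1 -0.3  0.9]
0.0177 [-1.1 -1.4  9.3]
t 61.4
63.45 [0.2 0.3 0.1]
```

View pics/p7.png

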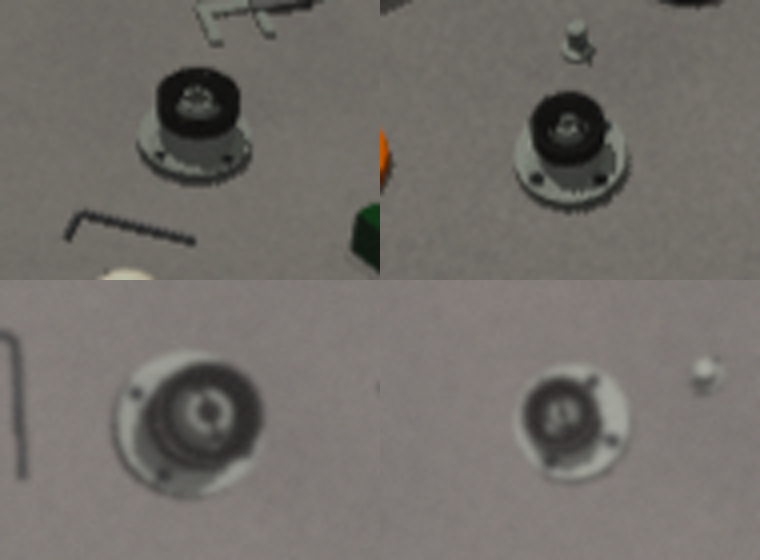

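View pics/s7.png

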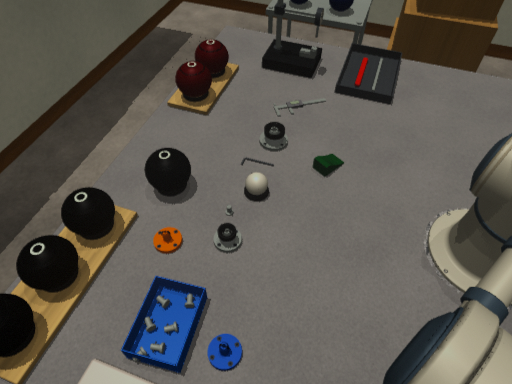

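```bash
python3 -c "
from plant import r
r.close_job(); print(r.current_t())"
```

```text
the job is handed in; nothing more can be done
the job is handed in; nothing more can be done
```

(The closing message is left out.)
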